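Set the finished resin paperweights in their trays

TASK

The four resin paperweights are cured and polished: put each one in the felt-lined wooden presentation tray of its own shape, lying flat on the felt inside the rim with the same face up as now. Set them down, do not drop them, and leave the curing lamp and the resin bottle where they stand.

Things in the scene. Friction and masses are not known exactly. Their poses are not given: they have to be found in the camera images.
- round_piece: Loose paperweight of cast resin, dark blue-green with small bright flakes in its upper face (all four of the same resin), lying flat; 20 mm thick, about 68 g; a disc 62 mm across. Origin: centre of its underside; z up.
- square_piece: Loose paperweight of cast resin, dark blue-green with small bright flakes in its upper face (all four of the same resin), lying flat; 20 mm thick, about 45 g; a square of 44 by 44 mm, sides along its x and y axes. Origin: centre of its underside; z up.
- hexagon_piece: Loose paperweight of cast resin, dark blue-green with small bright flakes in its upper face (all four of the same resin), lying flat; 20 mm thick, about 46 g; a regular hexagon, 48 mm between opposite sides (55 mm over the corners); its x axis is square to one pair of sides. Origin: centre of its underside; z up.
- oblong_piece: Loose paperweight of cast resin, dark blue-green with small bright flakes in its upper face (all four of the same resin), lying flat; 20 mm thick, about 55 g; a rectangular bar 80 mm long (its x axis) and 30 mm wide (its y axis). Origin: centre of its underside; z up.
- round_tray: Low tray of brown wood with a grey felt floor, empty at the start; stands firm, does not slide. Round: 88 mm across outside, 76 mm inside. Floor 4 mm and rim top 10 mm above the table; rim 6 mm wide; its paperweight fits inside with 7 mm to spare all round. Origin: centre of its underside, on the table; z up; any yaw.
- square_tray: Low tray of brown wood with a grey felt floor, empty at the start; stands firm, does not slide. Square: 70 by 70 mm outside, 58 by 58 mm inside, sides along its x and y axes. Floor 4 mm and rim top 10 mm above the table; rim 6 mm wide; its paperweight fits inside with 7 mm to spare all round. Origin: centre of its underside, on the table; z up; any yaw.
- hexagon_tray: Low tray of brown wood with a grey felt floor, empty at the start; stands firm, does not slide. Regular hexagon: 74 mm between opposite sides outside, 62 mm inside; its x axis is square to one pair of sides. Floor 4 mm and rim top 10 mm above the table; rim 6 mm wide; its paperweight fits inside with 7 mm to spare all round. Origin: centre of its underside, on the table; z up; any yaw.
- oblong_tray: Low tray of brown wood with a grey felt floor, empty at the start; stands firm, does not slide. Rectangular: 106 by 56 mm outside, 94 by 44 mm inside, long side along its x axis. Floor 4 mm and rim top 10 mm above the table; rim 6 mm wide; its paperweight fits inside with 7 mm to spare all round. Origin: centre of its underside, on the table; z up; any yaw.
- curing_lamp: White domed table lamp for curing resin, about 172 by 212 mm and 90 mm high, dark mouth in its front (-x); stands loose to the left of the work (+y). Only to be left alone. Origin: centre of its underside.
- resin_bottle: White plastic bottle with a black cap, 40 mm across and 105 mm tall, standing loose to the right of the work (-y). Only to be left alone. Origin: centre of its underside.
Mind the look-alikes: they are no part of the job. What is shaped like the oblong_piece but white is not meant.

How it is judged:
By the outcome, as a careful person would: the job done as asked, in the order asked, and still so for the second after the job is handed in, with the robot touching nothing.
It also fails if it takes over 90 s, if anything falls off the work surface, if the arm or the gripper's body presses on something with over 40 N, if the wrist force passes 120 N, or if a joint passes its speed limit or range.

ROBOT

A 6-joint arm with a two-finger parallel gripper is mounted at the origin on the work surface. World frame = base frame: x ahead of the robot, y to its left, z up, the work surface at z = 0. Lengths are in mm, angles in rad, forces in N, time in s.
With the tool pointing down it reaches from about 400 to 925 mm from the base axis. Payload 12.5 kg.
Tool frame: the origin (TCP) lies at the very end of the fingers, on their centre line; the grasp point (between the pads) lies grip_depth behind it (grip_depth is the distance from the TCP to the grasp point, in mm); z points along the fingers, y is the line along which they close (so a half turn about z gives the same grasp; the last joint's range is limited). The gripper opens to 95 mm and grips with 3 to 60 N. Pads are 20 mm wide; open, the fingers measure 119 mm over their backs; the gripper's body (75 mm by 180 mm) begins 59 mm behind the grasp point.
Start: joints at [1.173, 0.491, 1.559, -0, 1.092, -0.106], TCP at [179.781, 598.603, 214.661] pointing down, gripper open.
Joint ranges: [-3.1, 3.1], [-0.84, 2.19], [0.05, 2.79], [-1.13, 4.28], [0.06, 2.93], [-2.69, 2.69]. Speed limits (rad/s): [2.22, 2.22, 2.79, 3.14, 3.14, 3.14].

INTERFACE

Orientations are given as [roll, pitch, yaw] about the fixed x, y, z axes, in that order (R = Rz(yaw) Ry(pitch) Rx(roll)).
In Python, from cell import state, read_camera, job_done, grip_depth gives the robot as it stands.
- The arm moves only by the tool drive_tool, never from a script. Its argument "targets" is a list of rows, each an object with "jaw": the opening, from 0 (shut) to 1 (fully open); "travel": the shift along the tool's x, y, z in m, a list of three; "twist": the turn about the tool's z in rad. In form: [{"jaw": jaw, "travel": [tx, ty, tz], "twist": twist}, ...]. A call has 1 to 8 rows; each row is the pose to reach, as a shift and turn from the pose commanded when the call began, along the tool's axes at that moment; what a row does not reach only later rows make up. A row lasts 1/12 s, in which the tool goes at most 41.7 mm and 7.16 degrees, less where a joint would pass 70% of its speed; a pose out of reach is approached as far as the arm can. A call with a gripper value outside its range is refused whole. The fingers move at their own pace and stop on an object; the grip force is fixed at half the most. Time passes only in rows, so rows that repeat a pose let the fingers close. It gives the time, the measured TCP pose, the force, the opening and the grip force at its end, in the units of the state.
- state(): the state, without advancing time (a new reading comes with each control period).
- read_camera(name): name is "side" or "top" or "wrist"; returns a dict with "frame" (420x560x3 uint8, red, green, blue), "fx", "fy", "cx", "cy" (pixels), "k1" (the pictures are not rectified: a ray, as slopes to the right and down, at radius r is drawn at 1 + k1 r^2 times it, then the intrinsics apply), "R" (3x3) and "t" (3): a world point X has camera coordinates R X + t. Camera axes: x right, y down, z forward; pixel columns grow to the right and rows downward; lengths in mm; the calibration is good to about 2 mm. A picture is of the moment at which its call begins. There is no depth.
- job_done(): hands the job in; it is judged then, once.
The state is a dict: "t": time; "joints": joint angles; "qvel": joint speeds; "tau": joint torques, N m; "eef_pos": TCP position; "tcp_rot": TCP orientation; "ft_force": force on the tool from outside, world axes, zero at the start; "moment": the same for the moment, N m; "opening": opening from 0.0 (shut) to 1.0 (fully open); "grip_force": force on a finger pad.
Only numpy, scipy, OpenCV 4.12 (cv2) and the standard library are available. Lean on these libraries where they do the work, as an engineer would, in place of code of your own. Each camera call takes 0.05 s, during which the arm holds its last target. There are 200 camera calls.

## Working session

There is one attempt and no reset: what is moved stays moved. The work goes in short steps, Python scripts to look and compute and a tool call to move; the robot and the scene stay as the last step left them, time stands still between calls to the robot, and variables do not carry over. Pictures are saved under pics/ and viewed, at most 14 in all, crops included, and the job is handed in when it is done.

Besides the shell and the picture viewer there is one more tool, called after "Request:" in YAML: its name, and indented under it one key for each argument. drive_tool: Moves the arm, as the interface text tells. Its arguments: {"type":"object","properties":{"targets":{"type":"array"}},"required":["targets"]}

```bash
mkdir -p pics; ls; python3 - <<'E'
from cell import *
import cv2
print(state(),grip_depth)
for n in("top","side"):
    c=read_camera(n);cv2.imwrite(f"pics/{n}0.png",c["frame"][:,:,::-1]);print({k:v for k,v in c.items() if k!="frame"})
E
```

```text
pics
{'t': 0.0, 'joints': array([ 1.17342156e+00,  4.91566898e-01,  1.55948632e+00,  2.48509651e-05,
        1.09167120e+00, -1.05613896e-01]), 'qvel': array([-0.00075339,  0.00018543, -0.00068133,  0.00146835,  0.00144967,
        0.00086656]), 'tau': array([ 1.71371516e-05, -6.12654734e+01, -2.58165944e+01,  6.92673004e-02,
        4.82658797e-02, -1.25257079e-04]), 'eef_pos': array([179.65644824, 598.35719857, 214.04448653]), 'tcp_rot': array([-3.14046952e+00, -1.41224933e-04,  2.84982024e+00]), 'ft_force': array([ 0.62627025,  0.48962058, -0.22097364]), 'moment': array([ 0.02861787, -0.04409304, -0.02658026]), 'grip_force': 0.0, 'opening': 0.9981824596387525} 18.8
{'fx': 406.0430066253536, 'fy': 406.0430066253536, 'cx': 275.51845942149316, 'cy': 205.06050169494932, 'k1': 8.61651873902367e-05, 'R': array([[ 0.00546112, -0.9999668 , -0.00604844],
       [-0.99886683, -0.00516894, -0.04731111],
       [ 0.04727827,  0.00629995, -0.99886189]]), 't': array([  17.55863261,  569.23970324, 1146.67226938])}
{'fx': 521.9378135619608, 'fy': 521.9378135619608, 'cx': 266.5404408069317, 'cy': 220.14361115411285, 'k1': -0.00631511181609837, 'R': array([[ 0.80556787, -0.59237835, -0.01217785],
       [-0.46693431, -0.62205761, -0.62850353],
       [ 0.36473656,  0.5119885 , -0.7777114 ]]), 't': array([-444.20284275,  311.8285594 , 1344.84812918])}
```

View pics/top0.png

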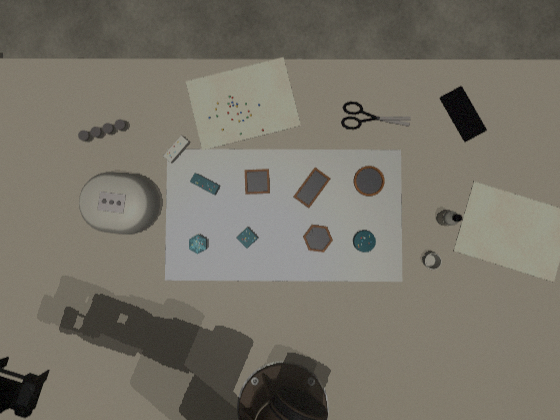

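View pics/side0.png

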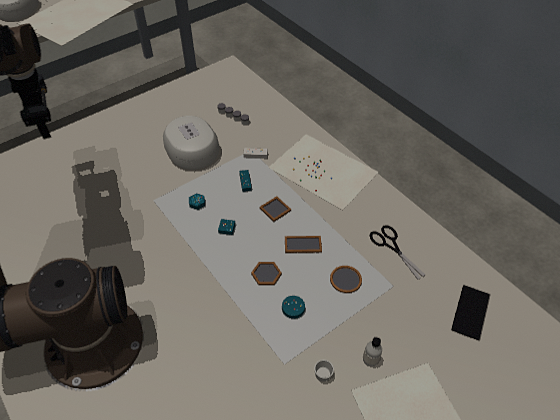

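The top view shows:
- **Teal pieces:** oblong (205,184), hexagon (198,243), square (248,237), round (364,241).
- **Trays:** square (258,181), oblong (312,188), round (369,181), hexagon (318,238).

There are two candidates for oblong_piece: the teal bar at (205,184) and the white domino at (177,149). The teal bar fits, because it is blue-green resin, while the white one is the look-alike to leave. The side view shows the same layout. Next I'll fit the poses using both cameras and confirm in an enlarged crop.

```bash
cat > h.py <<'E'
import numpy as np, cv2
from scipy.optimize import least_squares
from cell import *
def poly(n,r,ph): a=ph+np.arange(n)*2*np.pi/n; return np.c_[r*np.cos(a),r*np.sin(a)]
def box(a,b): return np.array([[a,b],[-a,b],[-a,-b],[a,-b]])/2.
H=lambda f: poly(6,f/np.sqrt(3),np.pi/6)
M={"round_piece":(poly(48,31,0),20),"square_piece":(box(44,44),20),"hexagon_piece":(H(48),20),"oblong_piece":(box(80,30),20),
"round_tray":(poly(48,44,0),10),"square_tray":(box(70,70),10),"hexagon_tray":(H(74),10),"oblong_tray":(box(106,56),10)}
def proj(c,X):
    p=X@c["R"].T+c["t"]; s=p[:,:2]/p[:,2:]; s=s*(1+c["k1"]*(s**2).sum(1,keepdims=True))
    return s*[c["fx"],c["fy"]]+[c["cx"],c["cy"]]
def ray(c,u,z):
    s=(np.array(u)-[c["cx"],c["cy"]])/[c["fx"],c["fy"]]; s=s/(1+c["k1"]*(s@s))
    d=c["R"].T@np.r_[s,1]; o=-c["R"].T@c["t"]; return o+d*(z-o[2])/d[2]
def blobs(c,kind):
    f=cv2.resize(c["frame"],None,fx=4,fy=4,interpolation=cv2.INTER_CUBIC)
    h=cv2.cvtColor(f,cv2.COLOR_RGB2HSV).astype(int)
    m=(h[...,0]>78)&(h[...,0]<105)&(h[...,1]>90) if kind=="piece" else (h[...,0]<22)&(h[...,1]>90)&(h[...,2]>50)
    m=cv2.morphologyEx(m.astype(np.uint8),cv2.MORPH_CLOSE,np.ones((9,9)))
    cs,_=cv2.findContours(m,cv2.RETR_EXTERNAL,cv2.CHAIN_APPROX_NONE)
    return [(k[:,0,:]+.5)/4-.5 for k in cs if cv2.contourArea(k)>2500]
def hullpts(c,name,p,z0=0):
    P,h=M[name]; co,s=np.cos(p[2]),np.sin(p[2]); W=P@np.array([[co,s],[-s,co]])+p[:2]
    X=np.r_[np.c_[W,np.full(len(W),z0)],np.c_[W,np.full(len(W),z0+h)]]
    return cv2.convexHull(proj(c,X).astype(np.float32))
def fit(obs,name,p0,z0=0):
    def r(p): return np.concatenate([[cv2.pointPolygonTest(hullpts(c,name,p,z0),(float(u),float(v)),True) for u,v in k[::3]] for c,k in obs])
    best=None
    for y in ([0] if "round" in name else np.linspace(0,np.pi,7)[:-1]):
        s=least_squares(r,[*p0[:2],y],loss="soft_l1",x_scale=[1,1,.03],diff_step=1e-4)
        if best is None or s.cost<best.cost: best=s
    return best.x,np.sqrt(np.mean(best.fun**2))
E
python3 - <<'E'
from h import *
C={n:read_camera(n) for n in("top","side")}
px={"oblong_piece":(205,184),"hexagon_piece":(198,243),"square_piece":(248,237),"round_piece":(364,241),"square_tray":(258,181),"oblong_tray":(312,188),"round_tray":(369,181),"hexagon_tray":(318,238)}
B={(n,k):blobs(C[n],k) for n in C for k in("piece","tray")}
for nm,u in px.items():
    k=nm.split("_")[1]; p0=ray(C["top"],u,M[nm][1]); obs={}
    for n,c in C.items():
        q=proj(c,p0[None])[0]; b=min(B[n,k],key=lambda b:np.linalg.norm((b.min(0)+b.max(0))/2-q)); obs[n]=(c,b)
    out=[fit([obs["top"]],nm,p0),fit([obs["side"]],nm,p0),fit(list(obs.values()),nm,p0)]
    print(nm,*[(x.round(2).tolist(),round(e,2)) for x,e in out])
f=C["top"]["frame"][130:290,150:410]
cv2.imwrite("pics/crop.png",cv2.resize(f,None,fx=3,fy=3,interpolation=cv2.INTER_CUBIC)[:,:,::-1])
E
```

```text
oblong_piece ([458.8, -241.5, -8.69], np.float64(2.88)) ([630.94, 224.82, 1.07], np.float64(0.58)) ([493.04, -165.53, 1.13], np.float64(68.28))
hexagon_piece ([468.8, -232.26, 1.5], np.float64(0.98)) ([459.22, 242.77, 1.65], np.float64(0.62)) ([455.03, -179.91, 17.74], np.float64(76.18))
square_piece ([468.63, -232.27, 3.98], np.float64(1.31)) ([477.45, 102.41, 2.41], np.float64(0.77)) ([463.0, -165.89, -16.4], np.float64(49.08))
round_piece ([468.98, -232.14, 0.02], np.float64(1.1)) ([469.59, -230.7, -0.02], np.float64(0.82)) ([469.24, -231.19, 0.01], np.float64(0.98))
square_tray ([638.56, 74.97, 3.19], np.float64(0.64)) ([639.85, 77.29, 1.64], np.float64(0.83)) ([639.04, 75.42, 0.05], np.float64(0.77))
oblong_tray ([621.53, -82.65, 2.51], np.float64(0.46)) ([623.14, -80.86, 2.5], np.float64(0.8)) ([622.03, -82.23, 2.51], np.float64(0.73))
round_tray ([641.55, -247.25, 0.01], np.float64(0.6)) ([643.11, -245.98, -0.0], np.float64(0.85)) ([642.09, -246.83, 0.0], np.float64(0.77))
hexagon_tray ([476.06, -99.96, 1.97], np.float64(0.56)) ([477.09, -97.89, 3.03], np.float64(0.82)) ([476.49, -99.22, 1.99], np.float64(0.75))
```

View pics/crop.png

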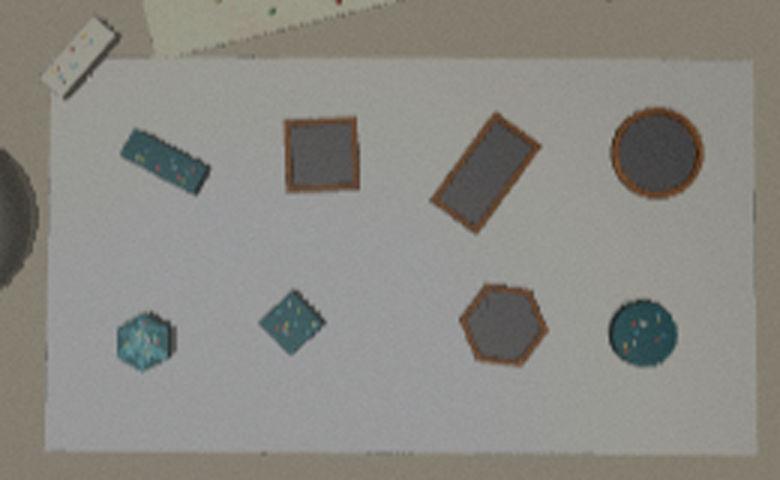

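The crop confirms four teal pieces with flakes, with the oblong at crop (165,161). The white domino at (80,57) stays put. The top-camera piece mask missed some pieces, so I'll loosen it and refit.

```bash
sed -i 's/(h\[...,1\]>90) if/(h[...,1]>(75 if c["fx"]<450 else 90)) if/;s/>2500/>1500/' h.py; python3 - <<'E'
from h import *
C={n:read_camera(n) for n in("top","side")}
px={"oblong_piece":(205,184),"hexagon_piece":(198,243),"square_piece":(248,237),"round_piece":(364,241)}
B={n:blobs(C[n],"piece") for n in C}
for n in C: print(n,[(b.mean(0).round().tolist(),b.shape[0]) for b in B[n]])
for nm,u in px.items():
    p0=ray(C["top"],u,20); obs={}
    for n,c in C.items():
        q=proj(c,p0[None])[0]; b=min(B[n],key=lambda b:np.linalg.norm((b.min(0)+b.max(0))/2-q)); obs[n]=(c,b)
    out=[fit([obs["top"]],nm,p0),fit([obs["side"]],nm,p0),fit(list(obs.values()),nm,p0)]
    print(nm,*[(x.round(2).tolist(),round(e,2)) for x,e in out])
E
```

```text
top [([197.0, 244.0], 207), ([364.0, 241.0], 244), ([247.0, 237.0], 209), ([204.0, 184.0], 318)]
side [([293.0, 307.0], 264), ([226.0, 227.0], 213), ([197.0, 201.0], 193), ([245.0, 180.0], 226)]
oblong_piece ([633.12, 225.64, 1.09], np.float64(1.55)) ([631.19, 225.21, 1.08], np.float64(0.62)) ([632.25, 225.55, 1.08], np.float64(1.27))
hexagon_piece ([457.24, 243.44, 2.56], np.float64(1.09)) ([459.23, 242.58, 0.61], np.float64(0.62)) ([458.73, 242.66, 1.64], np.float64(0.93))
square_piece ([476.6, 102.82, 2.23], np.float64(1.21)) ([477.54, 102.49, 2.41], np.float64(0.79)) ([477.13, 102.51, 2.37], np.float64(1.03))
round_piece ([468.87, -231.93, -0.0], np.float64(0.92)) ([469.51, -230.7, 0.02], np.float64(0.8)) ([469.06, -231.32, -0.01], np.float64(0.88))
```

Both cameras agree within 2 mm, so the poses are good:

| Shape | Piece (x, y, yaw) | Tray (x, y, yaw) |
|---|---|---|
| hexagon | 458.7, 242.7, 0.59 | 476.5, -99, 0.94 |
| square | 477, 102.5, 0.80 | 639, 75.5, 0.05 |
| oblong | 632, 225.5, 1.08 | 622, -82, 2.51 |
| round | 469, -231.3 | 642, -246.8 |

The fingers are 12 mm thick and the gap inside the rims is 7 mm. I'll grip with the TCP 9 mm above the piece's underside, so the fingertips stay above the rim when I set it down.

```bash
cat > go.py <<'E'
# usage: go.py x y z yaw  [x y z yaw ...]  -> tool-axis travel (m) and twist from the present pose
import sys, numpy as np
from scipy.spatial.transform import Rotation as Ro
from cell import state
s=state(); R=Ro.from_euler("xyz",s["tcp_rot"]).as_matrix(); print("t",round(s["t"],2),s["eef_pos"].round(1),s["tcp_rot"].round(3),"grip",round(s["grip_force"],1),"open",round(s["opening"],3))
for w in np.array(sys.argv[1:],float).reshape(-1,4):
    d=R.T@(w[:3]-s["eef_pos"])/1000; print(w,"travel",d.round(4).tolist(),"twist",round(s["tcp_rot"][2]-w[3],3),"mm",round(np.linalg.norm(d)*1000))
E
python3 go.py 458.7 242.7 200 1.64 458.7 242.7 60 1.64 458.7 242.7 9 1.64
```

```text
t 0.3 [179.8 598.5 214.5] [-3.141 -0.     2.85 ] grip 0.0 open 1.002
[458.7  242.7  200.     1.64] travel [-0.3695, -0.2605, 0.0145] twist 1.21 mm 452
[458.7  242.7   60.     1.64] travel [-0.3695, -0.2605, 0.1545] twist 1.21 mm 478
[458.7  242.7    9.     1.64] travel [-0.3695, -0.2605, 0.2055] twist 1.21 mm 497
```

Request:
drive_tool:
  targets:
    - {"jaw":0.75,"travel":[-0.3695,-0.2605,0.0145],"twist":1.21}
    - {"jaw":0.75,"travel":[-0.3695,-0.2605,0.0145],"twist":1.21}
    - {"jaw":0.75,"travel":[-0.3695,-0.2605,0.0145],"twist":1.21}
    - {"jaw":0.75,"travel":[-0.3695,-0.2605,0.0145],"twist":1.21}
    - {"jaw":0.75,"travel":[-0.3695,-0.2605,0.0145],"twist":1.21}
    - {"jaw":0.75,"travel":[-0.3695,-0.2605,0.0145],"twist":1.21}
    - {"jaw":0.75,"travel":[-0.3695,-0.2605,0.0145],"twist":1.21}
    - {"jaw":0.75,"travel":[-0.3695,-0.2605,0.0145],"twist":1.21}

```text
t: 0.97
eef_pos: [386.2, 334.7, 204.1]
tcp_rot: [3.141, -0.0, 1.844]
ft_force: [1.1, 1.5, -0.2]
opening: 0.748
grip_force: 0.0
```

```bash
python3 go.py 458.7 242.7 100 1.64 458.7 242.7 60 1.64
```

```text
t 0.97 [386.2 334.7 204.1] [ 3.141 -0.     1.844] grip 0.0 open 0.748
[458.7  242.7  100.     1.64] travel [-0.1082, 0.045, 0.1041] twist 0.204 mm 157
[458.7  242.7   60.     1.64] travel [-0.1082, 0.045, 0.1441] twist 0.204 mm 186
```

Request:
drive_tool:
  targets:
    - {"jaw":0.75,"travel":[-0.108,0.045,0.0],"twist":0.204}
    - {"jaw":0.75,"travel":[-0.108,0.045,0.0],"twist":0.204}
    - {"jaw":0.75,"travel":[-0.108,0.045,0.0],"twist":0.204}
    - {"jaw":0.75,"travel":[-0.108,0.045,0.144],"twist":0.204}
    - {"jaw":0.75,"travel":[-0.108,0.045,0.144],"twist":0.204}
    - {"jaw":0.75,"travel":[-0.108,0.045,0.144],"twist":0.204}
    - {"jaw":0.75,"travel":[-0.108,0.045,0.144],"twist":0.204}
    - {"jaw":0.75,"travel":[-0.108,0.045,0.144],"twist":0.204}

```text
t: 1.63
eef_pos: [456.6, 244.1, 56.3]
tcp_rot: [-3.135, 0.002, 1.645]
ft_force: [-0.5, -0.4, 0.1]
opening: 0.747
grip_force: 0.0
```

```bash
python3 go.py 458.7 242.7 9 1.64; python3 - <<'E'
from h import *
c=read_camera("wrist");cv2.imwrite("pics/w1.png",c["frame"][:,:,::-1])
print(proj(c,np.array([[458.7,242.7,20.]])))
E
```

```text
t 1.63 [456.6 244.1  56.3] [-3.135e+00  2.000e-03  1.645e+00] grip 0.0 open 0.747
[458.7  242.7    9.     1.64] travel [-0.0015, 0.0023, 0.0473] twist 0.005 mm 47
[[283.31523911 232.91837788]]
```

View pics/w1.png

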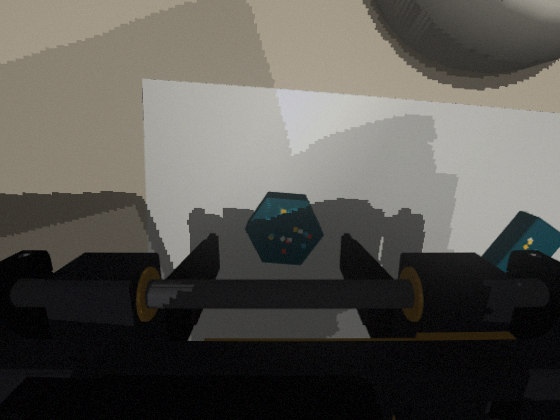

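The wrist view has the hexagon at (284,230), against a predicted (283,233), so the position is right. However, its corners at (247,230) and (322,232) point at the fingers. I need to turn 30°, to yaw 1.117, so they close on flats.

Request:
drive_tool:
  targets:
    - {"jaw":0.75,"travel":[-0.0015,0.0023,0.0],"twist":0.528}
    - {"jaw":0.75,"travel":[-0.0015,0.0023,0.0],"twist":0.528}
    - {"jaw":0.75,"travel":[-0.0015,0.0023,0.0],"twist":0.528}
    - {"jaw":0.75,"travel":[-0.0015,0.0023,0.0],"twist":0.528}
    - {"jaw":0.75,"travel":[-0.0015,0.0023,0.0],"twist":0.528}
    - {"jaw":0.75,"travel":[-0.0015,0.0023,0.015],"twist":0.528}
    - {"jaw":0.75,"travel":[-0.0015,0.0023,0.015],"twist":0.528}

```text
t: 2.27
eef_pos: [461.1, 243.9, 45.7]
tcp_rot: [3.141, -0.001, 1.118]
ft_force: [0.2, -0.1, 0.8]
opening: 0.752
grip_force: 0.0
```

```bash
python3 go.py 458.7 242.7 9 1.117
```

```text
t 2.27 [461.1 243.9  45.7] [ 3.141e+00 -1.000e-03  1.118e+00] grip 0.0 open 0.752
[458.7   242.7     9.      1.117] travel [-0.0022, -0.0017, 0.0367] twist 0.001 mm 37
```

Request:
drive_tool:
  targets:
    - {"jaw":0.75,"travel":[-0.0022,-0.0017,0.02],"twist":0}
    - {"jaw":0.75,"travel":[-0.0022,-0.0017,0.0367],"twist":0}
    - {"jaw":0.75,"travel":[-0.0022,-0.0017,0.0367],"twist":0}
    - {"jaw":0.75,"travel":[-0.0022,-0.0017,0.0367],"twist":0}
    - {"jaw":0.45,"travel":[-0.0022,-0.0017,0.0367],"twist":0}
    - {"jaw":0.45,"travel":[-0.0022,-0.0017,0.0367],"twist":0}
    - {"jaw":0.45,"travel":[-0.0022,-0.0017,0.0367],"twist":0}
    - {"jaw":0.45,"travel":[-0.0022,-0.0017,0.0367],"twist":0}

```text
t: 2.93
eef_pos: [458.6, 242.6, 9.0]
tcp_rot: [3.141, -0.001, 1.118]
ft_force: [0.7, -0.6, 1.0]
opening: 0.528
grip_force: 0.4
```

Request:
drive_tool:
  targets:
    - {"jaw":0.45,"travel":[0,0,0],"twist":0}
    - {"jaw":0.4,"travel":[0,0,0],"twist":0}
    - {"jaw":0.4,"travel":[0,0,0],"twist":0}
    - {"jaw":0.4,"travel":[0,0,0],"twist":0}
    - {"jaw":0.4,"travel":[0,0,0],"twist":0}

```text
t: 3.35
eef_pos: [458.5, 242.6, 8.9]
tcp_rot: [3.141, -0.001, 1.118]
ft_force: [-0.7, -1.6, 7.2]
opening: 0.515
grip_force: 29.1
```

```bash
python3 go.py 458.7 242.7 70 1.117 476.5 -99.2 70 1.466
```

```text
t 3.35 [458.5 242.6   8.9] [ 3.141e+00 -1.000e-03  1.118e+00] grip 29.1 open 0.515
[458.7   242.7    70.      1.117] travel [0.0002, 0.0001, -0.0611] twist 0.001 mm 61
[476.5   -99.2    70.      1.466] travel [-0.2994, 0.1658, -0.0612] twist -0.348 mm 348
```

Request:
drive_tool:
  targets:
    - {"jaw":0.4,"travel":[0,0,-0.02],"twist":0}
    - {"jaw":0.4,"travel":[0,0,-0.055],"twist":0}
    - {"jaw":0.4,"travel":[-0.02,0.011,-0.061],"twist":0}
    - {"jaw":0.4,"travel":[-0.05,0.0275,-0.061],"twist":-0.05}
    - {"jaw":0.4,"travel":[-0.08,0.044,-0.061],"twist":-0.1}
    - {"jaw":0.4,"travel":[-0.11,0.061,-0.061],"twist":-0.15}
    - {"jaw":0.4,"travel":[-0.14,0.0775,-0.061],"twist":-0.2}
    - {"jaw":0.4,"travel":[-0.17,0.094,-0.061],"twist":-0.25}

```text
t: 4.02
eef_pos: [468.2, 46.9, 69.5]
tcp_rot: [3.141, -0.0, 1.371]
ft_force: [0.1, 0.2, -0.8]
opening: 0.511
grip_force: 29.2
```

```bash
python3 go.py 476.5 -99.2 70 1.466
```

```text
t 4.02 [468.2  46.9  69.5] [ 3.141 -0.     1.371] grip 29.2 open 0.511
[476.5   -99.2    70.      1.466] travel [-0.1416, 0.0372, -0.0005] twist -0.095 mm 146
```

Request:
drive_tool:
  targets:
    - {"jaw":0.4,"travel":[-0.03,0.008,0],"twist":-0.03}
    - {"jaw":0.4,"travel":[-0.06,0.016,0],"twist":-0.06}
    - {"jaw":0.4,"travel":[-0.09,0.024,0],"twist":-0.095}
    - {"jaw":0.4,"travel":[-0.12,0.0315,0],"twist":-0.095}
    - {"jaw":0.4,"travel":[-0.136,0.0357,0],"twist":-0.095}
    - {"jaw":0.4,"travel":[-0.1416,0.0372,0.01],"twist":-0.095}
    - {"jaw":0.4,"travel":[-0.1416,0.0372,0.025],"twist":-0.095}
    - {"jaw":0.4,"travel":[-0.1416,0.0372,0.03],"twist":-0.095}

```text
t: 4.68
eef_pos: [475.5, -97.5, 37.6]
tcp_rot: [-3.14, -0.001, 1.462]
ft_force: [-0.4, -0.4, -0.0]
opening: 0.512
grip_force: 29.2
```

Request:
drive_tool:
  targets:
    - {"jaw":0.4,"travel":[0,0,0],"twist":0}
    - {"jaw":0.4,"travel":[0,0,0],"twist":0}

```text
t: 4.85
eef_pos: [476.1, -97.0, 39.0]
tcp_rot: [-3.14, -0.0, 1.464]
ft_force: [-0.7, 0.0, 0.1]
opening: 0.509
grip_force: 29.2
```

```bash
python3 go.py 476.5 -99.2 13 1.466; python3 - <<'E'
from h import *
for n in("wrist","side"):
    c=read_camera(n);f=c["frame"];q=proj(c,np.array([[476.5,-99.2,10.]]))[0].astype(int);print(n,q)
    if n=="side": f=cv2.resize(f[q[1]-60:q[1]+60,q[0]-80:q[0]+80],None,fx=4,fy=4)
    cv2.imwrite(f"pics/{n}2.png",f[:,:,::-1])
E
```

```text
t 4.85 [476.1 -97.   39. ] [-3.14  -0.     1.464] grip 29.2 open 0.509
[476.5   -99.2    13.      1.466] travel [-0.0021, 0.0007, 0.026] twist -0.002 mm 26
wrist [281 237]
side [265 271]
```

View pics/wrist2.png

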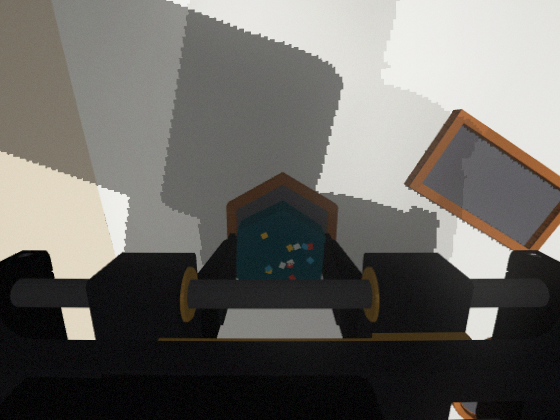

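The held hexagon is aligned with its tray: the tray apex is at (283,173) and the piece apex at (283,202), with even gaps on both sides. Setting it down slowly.

Request:
drive_tool:
  targets:
    - {"jaw":0.4,"travel":[-0.0021,0.0007,0.012],"twist":0}
    - {"jaw":0.4,"travel":[-0.0021,0.0007,0.021],"twist":0}
    - {"jaw":0.4,"travel":[-0.0021,0.0007,0.0245],"twist":0}
    - {"jaw":0.4,"travel":[-0.0021,0.0007,0.0258],"twist":0}
    - {"jaw":0.4,"travel":[-0.0021,0.0007,0.0262],"twist":0}
    - {"jaw":0.4,"travel":[-0.0021,0.0007,0.0262],"twist":0}

```text
t: 5.45
eef_pos: [476.8, -99.8, 13.2]
tcp_rot: [3.141, -0.0, 1.463]
ft_force: [0.1, -0.3, 0.9]
opening: 0.511
grip_force: 29.2
```

Request:
drive_tool:
  targets:
    - {"jaw":0.65,"travel":[0,0,0],"twist":0}
    - {"jaw":0.65,"travel":[0,0,0],"twist":0}
    - {"jaw":0.65,"travel":[0,0,0],"twist":0}
    - {"jaw":0.65,"travel":[0,0,0],"twist":0}
    - {"jaw":0.65,"travel":[0,0,-0.02],"twist":0}
    - {"jaw":0.65,"travel":[0,0,-0.06],"twist":0}
    - {"jaw":0.85,"travel":[0,0,-0.067],"twist":0}
    - {"jaw":0.85,"travel":[0,0,-0.067],"twist":0}

```text
t: 6.12
eef_pos: [477.8, -100.3, 82.2]
tcp_rot: [3.137, 0.001, 1.463]
ft_force: [-0.1, -0.3, -0.2]
opening: 0.739
grip_force: 0.0
```

```bash
python3 go.py 469.1 -231.3 70 1.466 469.1 -231.3 9 1.466
```

```text
t 6.12 [ 477.8 -100.3   82.2] [3.137e+00 1.000e-03 1.463e+00] grip 0.0 open 0.739
[ 469.1   -231.3     70.       1.466] travel [-0.1312, 0.0054, 0.0123] twist -0.003 mm 132
[ 469.1   -231.3      9.       1.466] travel [-0.1312, 0.0051, 0.0733] twist -0.003 mm 150
```

Request:
drive_tool:
  targets:
    - {"jaw":0.85,"travel":[-0.04,0.001,0],"twist":0}
    - {"jaw":0.85,"travel":[-0.08,0.003,0],"twist":0}
    - {"jaw":0.85,"travel":[-0.115,0.004,0],"twist":0}
    - {"jaw":0.85,"travel":[-0.131,0.005,0.01],"twist":0}
    - {"jaw":0.85,"travel":[-0.131,0.005,0.025],"twist":0}
    - {"jaw":0.85,"travel":[-0.131,0.005,0.04],"twist":0}
    - {"jaw":0.85,"travel":[-0.131,0.005,0.04],"twist":0}
    - {"jaw":0.85,"travel":[-0.131,0.005,0.04],"twist":0}

```text
t: 6.78
eef_pos: [466.9, -230.3, 38.8]
tcp_rot: [-3.139, -0.001, 1.463]
ft_force: [0.3, -0.5, -0.4]
opening: 0.852
grip_force: 0.0
```

```bash
python3 go.py 469.1 -231.3 9 1.466; python3 - <<'E'
from h import *
c=read_camera("wrist");cv2.imwrite("pics/w3.png",c["frame"][:,:,::-1])
print(proj(c,np.array([[469.1,-231.3,20.]])))
E
```

```text
t 6.78 [ 466.9 -230.3   38.8] [-3.139e+00 -1.000e-03  1.463e+00] grip 0.0 open 0.852
[ 469.1   -231.3      9.       1.466] travel [-0.0008, 0.0024, 0.0298] twist -0.003 mm 30
[[283.7786388  240.87105179]]
```

View pics/w3.png

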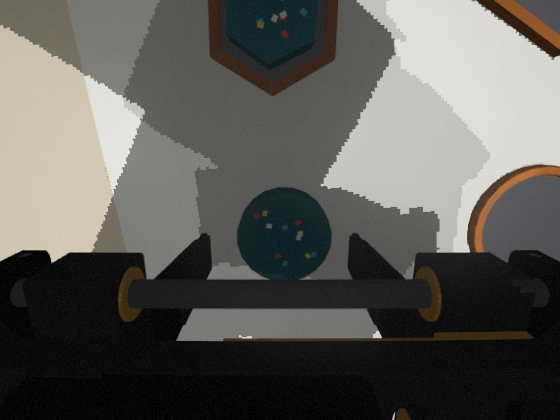

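The round disc is centred between the fingers at (284,233), and the hexagon already sits inside its tray at (274,35). The disc was predicted at row 241. I'll measure again now the arm has settled.

```bash
python3 - <<'E'
from h import *
for i in range(2):
    c=read_camera("wrist"); h=cv2.cvtColor(c["frame"],cv2.COLOR_RGB2HSV).astype(int)
    m=((h[...,0]>75)&(h[...,0]<110)&(h[...,1]>90)).astype(np.uint8); m[320:]=0
    cs,_=cv2.findContours(cv2.morphologyEx(m,cv2.MORPH_CLOSE,np.ones((5,5))),0,1)
    for k in cs:
        if cv2.contourArea(k)>2000:
            (u,r)=cv2.minEnclosingCircle(k); print(u,r,ray(c,u,20).round(1),proj(c,np.array([[469.1,-231.3,20.]])))
print(state()["eef_pos"])
E
```

```text
(57.77940368652344, 291.9110107421875) 63.39643478393555 [ 310.3 -252.7   20. ] [[282.98570185 240.31577606]]
(282.7944641113281, 233.64723205566406) 47.0058708190918 [ 469.5 -226.7   20. ] [[282.98570185 240.31577606]]
(271.5, 20.19565200805664) 48.86843490600586 [ 476.3 -103.1   20. ] [[282.98570185 240.31577606]]
(59.048851013183594, 290.5099792480469) 61.99360275268555 [ 311.5 -252.1   20. ] [[282.47107725 239.93520431]]
(282.3017578125, 233.180908203125) 46.8182487487793 [ 469.5 -226.7   20. ] [[282.47107725 239.93520431]]
(270.5, 20.19565200805664) 48.86843490600586 [ 476. -103.   20.] [[282.47107725 239.93520431]]
[ 467.85602654 -230.53716254   40.39982771]
```

Request:
drive_tool:
  targets:
    - {"jaw":0.85,"travel":[0.0005,0.001,0.015],"twist":0}
    - {"jaw":0.85,"travel":[0.0005,0.001,0.031],"twist":0}
    - {"jaw":0.85,"travel":[0.0005,0.001,0.031],"twist":0}
    - {"jaw":0.55,"travel":[0.0005,0.001,0.031],"twist":0}
    - {"jaw":0.55,"travel":[0.0005,0.001,0.031],"twist":0}
    - {"jaw":0.55,"travel":[0.0005,0.001,0.031],"twist":0}
    - {"jaw":0.55,"travel":[0.0005,0.001,0.031],"twist":0}
    - {"jaw":0.55,"travel":[0.0005,0.001,0.031],"twist":0}

```text
t: 7.6
eef_pos: [469.1, -230.5, 9.9]
tcp_rot: [3.14, 0.001, 1.463]
ft_force: [-0.4, 1.3, 7.2]
opening: 0.646
grip_force: 30.0
```

Request:
drive_tool:
  targets:
    - {"jaw":0.55,"travel":[0,0,0],"twist":0}
    - {"jaw":0.55,"travel":[0,0,0],"twist":0}

```text
t: 7.77
eef_pos: [469.0, -230.5, 9.9]
tcp_rot: [3.14, 0.001, 1.463]
ft_force: [-0.2, 1.4, 7.2]
opening: 0.644
grip_force: 30.0
```

```bash
python3 go.py 642 -246.8 70 1.466; python3 - <<'E'
from h import *
c=read_camera("side"); q=proj(c,np.array([[469,-231,20.]]))[0].astype(int);print(q)
f=cv2.resize(c["frame"][q[1]-60:q[1]+60,q[0]-80:q[0]+80],None,fx=4,fy=4)
cv2.imwrite("pics/s4.png",f[:,:,::-1])
E
```

```text
t 7.77 [ 469.  -230.5    9.9] [3.140e+00 1.000e-03 1.463e+00] grip 30.0 open 0.644
[ 642.    -246.8     70.       1.466] travel [0.0024, 0.1738, -0.0599] twist -0.003 mm 184
[293 304]
```

Request:
drive_tool:
  targets:
    - {"jaw":0.55,"travel":[0,0,-0.02],"twist":0}
    - {"jaw":0.55,"travel":[0,0,-0.055],"twist":0}
    - {"jaw":0.55,"travel":[0,0.02,-0.06],"twist":0}
    - {"jaw":0.55,"travel":[0.001,0.055,-0.06],"twist":0}
    - {"jaw":0.55,"travel":[0.001,0.09,-0.06],"twist":0}
    - {"jaw":0.55,"travel":[0.002,0.125,-0.06],"twist":0}
    - {"jaw":0.55,"travel":[0.0024,0.155,-0.06],"twist":0}
    - {"jaw":0.55,"travel":[0.0024,0.173,-0.06],"twist":0}

```text
t: 8.48
eef_pos: [643.6, -246.5, 69.3]
tcp_rot: [3.14, 0.0, 1.463]
ft_force: [-0.5, 0.4, -0.9]
opening: 0.645
grip_force: 30.0
```

Request:
drive_tool:
  targets:
    - {"jaw":0.55,"travel":[0,0,0.01],"twist":0}
    - {"jaw":0.55,"travel":[0,0,0.025],"twist":0}
    - {"jaw":0.55,"travel":[0,0,0.025],"twist":0}
    - {"jaw":0.55,"travel":[0,0,0.025],"twist":0}
    - {"jaw":0.55,"travel":[0,0,0.025],"twist":0}

```text
t: 8.9
eef_pos: [640.5, -246.7, 44.5]
tcp_rot: [-3.142, -0.0, 1.463]
ft_force: [0.1, -0.1, -0.1]
opening: 0.643
grip_force: 30.0
```

```bash
python3 go.py 642 -246.8 13.8 1.466; python3 - <<'E'
from h import *
c=read_camera("wrist");cv2.imwrite("pics/w5.png",c["frame"][:,:,::-1])
E
```

```text
t 8.9 [ 640.5 -246.7   44.5] [-3.142 -0.     1.463] grip 30.0 open 0.643
[ 642.    -246.8     13.8      1.466] travel [0.0, 0.0015, 0.0307] twist -0.003 mm 31
```

View pics/w5.png

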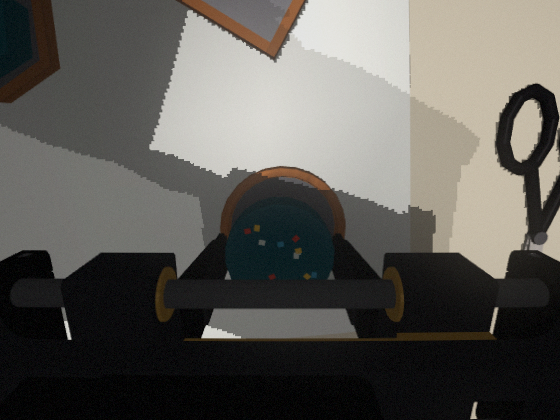

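The held disc is above the round tray: piece centre about column 280, tray about 282, and the 1.5 mm shift corrects that. Setting it down.

Request:
drive_tool:
  targets:
    - {"jaw":0.55,"travel":[0,0.0015,0.014],"twist":0}
    - {"jaw":0.55,"travel":[0,0.0015,0.025],"twist":0}
    - {"jaw":0.55,"travel":[0,0.0015,0.029],"twist":0}
    - {"jaw":0.55,"travel":[0,0.0015,0.0303],"twist":0}
    - {"jaw":0.55,"travel":[0,0.0015,0.0307],"twist":0}
    - {"jaw":0.55,"travel":[0,0.0015,0.0307],"twist":0}

```text
t: 9.45
eef_pos: [641.7, -246.5, 13.1]
tcp_rot: [-3.14, -0.001, 1.463]
ft_force: [-3.8, 2.0, 5.4]
opening: 0.643
grip_force: 30.0
```

Request:
drive_tool:
  targets:
    - {"jaw":0.8,"travel":[0,0,0],"twist":0}
    - {"jaw":0.8,"travel":[0,0,0],"twist":0}
    - {"jaw":0.8,"travel":[0,0,0],"twist":0}
    - {"jaw":0.8,"travel":[0,0,0],"twist":0}
    - {"jaw":0.8,"travel":[0,0,-0.02],"twist":0}
    - {"jaw":0.65,"travel":[0,0,-0.06],"twist":0}
    - {"jaw":0.65,"travel":[0,0,-0.076],"twist":0}
    - {"jaw":0.65,"travel":[0,0,-0.076],"twist":0}

```text
t: 10.12
eef_pos: [644.1, -247.5, 93.6]
tcp_rot: [3.135, 0.002, 1.463]
ft_force: [-0.4, 0.4, 0.3]
opening: 0.668
grip_force: 0.0
```

```bash
python3 go.py 477.1 102.5 90 2.37
```

```text
t 10.12 [ 644.1 -247.5   93.6] [3.135e+00 2.000e-03 1.463e+00] grip 0.0 open 0.668
[477.1  102.5   90.     2.37] travel [0.33, -0.2038, 0.0016] twist -0.907 mm 388
```

Request:
drive_tool:
  targets:
    - {"jaw":0.65,"travel":[0.33,-0.2038,0],"twist":-0.907}
    - {"jaw":0.65,"travel":[0.33,-0.2038,0],"twist":-0.907}
    - {"jaw":0.65,"travel":[0.33,-0.2038,0],"twist":-0.907}
    - {"jaw":0.65,"travel":[0.33,-0.2038,0],"twist":-0.907}
    - {"jaw":0.65,"travel":[0.33,-0.2038,0],"twist":-0.907}
    - {"jaw":0.65,"travel":[0.33,-0.2038,0],"twist":-0.907}
    - {"jaw":0.65,"travel":[0.33,-0.2038,0],"twist":-0.907}
    - {"jaw":0.65,"travel":[0.33,-0.2038,0],"twist":-0.907}

```text
t: 10.78
eef_pos: [497.3, 55.6, 88.7]
tcp_rot: [-3.141, -0.001, 2.377]
ft_force: [1.4, -0.0, 0.2]
opening: 0.654
grip_force: 0.0
```

```bash
python3 go.py 477.1 102.5 40 2.37
```

```text
t 10.78 [497.3  55.6  88.7] [-3.141e+00 -1.000e-03  2.377e+00] grip 0.0 open 0.654
[477.1  102.5   40.     2.37] travel [0.0471, 0.0199, 0.0488] twist 0.007 mm 71
```

Request:
drive_tool:
  targets:
    - {"jaw":0.65,"travel":[0.035,0.015,0.01],"twist":0}
    - {"jaw":0.65,"travel":[0.0471,0.0199,0.03],"twist":0}
    - {"jaw":0.65,"travel":[0.0471,0.0199,0.0488],"twist":0}
    - {"jaw":0.65,"travel":[0.0471,0.0199,0.0488],"twist":0}
    - {"jaw":0.65,"travel":[0.0471,0.0199,0.0488],"twist":0}
    - {"jaw":0.65,"travel":[0.0471,0.0199,0.0488],"twist":0}

```text
t: 11.28
eef_pos: [479.3, 100.8, 40.8]
tcp_rot: [3.142, -0.0, 2.369]
ft_force: [0.1, -0.8, 0.1]
opening: 0.652
grip_force: 0.0
```

```bash
python3 - <<'E'
from h import *
c=read_camera("wrist");cv2.imwrite("pics/w6.png",c["frame"][:,:,::-1])
print(proj(c,np.array([[477.1,102.5,20.]])))
E
python3 go.py 477.1 102.5 9 2.37
```

```text
[[279.65048439 235.4753011 ]]
t 11.33 [479.5 100.7  41.1] [3.141e+00 1.000e-03 2.369e+00] grip 0.0 open 0.647
[477.1  102.5    9.     2.37] travel [0.003, -0.0004, 0.0321] twist -0.001 mm 32
```

View pics/w6.png

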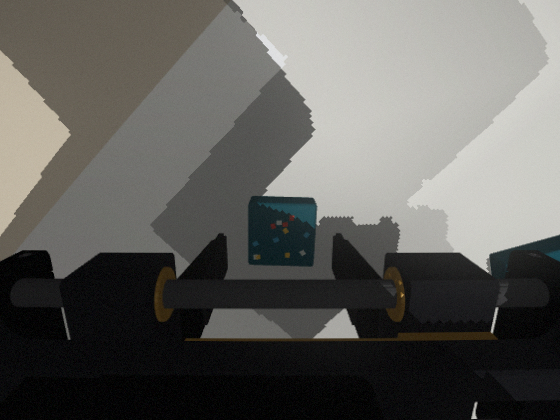

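The square is at (282,234), predicted (280,235), and square to the jaws. Grasping it.

Request:
drive_tool:
  targets:
    - {"jaw":0.65,"travel":[0.003,0,0.015],"twist":0}
    - {"jaw":0.65,"travel":[0.003,0,0.032],"twist":0}
    - {"jaw":0.65,"travel":[0.003,0,0.032],"twist":0}
    - {"jaw":0.35,"travel":[0.003,0,0.032],"twist":0}
    - {"jaw":0.35,"travel":[0.003,0,0.032],"twist":0}
    - {"jaw":0.35,"travel":[0.003,0,0.032],"twist":0}
    - {"jaw":0.35,"travel":[0.003,0,0.032],"twist":0}
    - {"jaw":0.35,"travel":[0.003,0,0.032],"twist":0}

```text
t: 12.0
eef_pos: [477.3, 103.2, 9.5]
tcp_rot: [3.14, 0.001, 2.37]
ft_force: [-0.0, -0.6, 7.4]
opening: 0.461
grip_force: 29.9
```

Request:
drive_tool:
  targets:
    - {"jaw":0.35,"travel":[0,0,0],"twist":0}
    - {"jaw":0.35,"travel":[0,0,0],"twist":0}

```text
t: 12.17
eef_pos: [477.4, 103.2, 9.5]
tcp_rot: [3.14, 0.001, 2.37]
ft_force: [-1.5, -1.9, 7.3]
opening: 0.458
grip_force: 29.9
```

```bash
python3 go.py 639 75.5 70 1.62
```

```text
t 12.17 [477.4 103.2   9.5] [3.14e+00 1.00e-03 2.37e+00] grip 29.9 open 0.458
[639.    75.5   70.     1.62] travel [-0.1353, 0.0929, -0.0602] twist 0.75 mm 175
```

Request:
drive_tool:
  targets:
    - {"jaw":0.35,"travel":[0,0,-0.02],"twist":0}
    - {"jaw":0.35,"travel":[0,0,-0.055],"twist":0}
    - {"jaw":0.35,"travel":[-0.016,0.011,-0.06],"twist":0.12}
    - {"jaw":0.35,"travel":[-0.044,0.03,-0.06],"twist":0.24}
    - {"jaw":0.35,"travel":[-0.072,0.049,-0.06],"twist":0.36}
    - {"jaw":0.35,"travel":[-0.1,0.068,-0.06],"twist":0.48}
    - {"jaw":0.35,"travel":[-0.122,0.084,-0.06],"twist":0.6}
    - {"jaw":0.35,"travel":[-0.1353,0.0929,-0.06],"twist":0.72}

```text
t: 12.83
eef_pos: [641.2, 74.9, 69.0]
tcp_rot: [3.14, 0.0, 1.643]
ft_force: [-0.1, 0.6, -1.1]
opening: 0.46
grip_force: 29.9
```

Request:
drive_tool:
  targets:
    - {"jaw":0.35,"travel":[0,0,0],"twist":0.03}
    - {"jaw":0.35,"travel":[0,0,0.015],"twist":0.03}
    - {"jaw":0.35,"travel":[0,0,0.03],"twist":0.03}
    - {"jaw":0.35,"travel":[0,0,0.03],"twist":0.03}
    - {"jaw":0.35,"travel":[0,0,0.03],"twist":0.03}
    - {"jaw":0.35,"travel":[0,0,0.03],"twist":0.03}

```text
t: 13.33
eef_pos: [638.8, 75.6, 39.4]
tcp_rot: [3.141, -0.0, 1.62]
ft_force: [-0.6, -0.5, -0.2]
opening: 0.462
grip_force: 29.9
```

```bash
python3 - <<'E'
from h import *
c=read_camera("wrist");cv2.imwrite("pics/w7.png",c["frame"][:,:,::-1])
E
python3 go.py 639 75.5 13.4 1.62
```

```text
t 13.38 [638.9  75.6  39.6] [ 3.14 -0.    1.62] grip 29.9 open 0.462
[639.    75.5   13.4    1.62] travel [-0.0001, 0.0, 0.0262] twist -0.0 mm 26
```

View pics/w7.png

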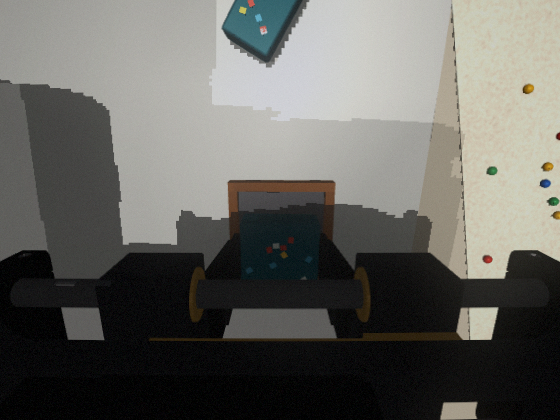

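The square is centred over its tray and parallel to it: the piece spans columns 240–320, the tray 228–335. Setting it down.

Request:
drive_tool:
  targets:
    - {"jaw":0.35,"travel":[0,0,0.012],"twist":0}
    - {"jaw":0.35,"travel":[0,0,0.021],"twist":0}
    - {"jaw":0.35,"travel":[0,0,0.0245],"twist":0}
    - {"jaw":0.35,"travel":[0,0,0.0257],"twist":0}
    - {"jaw":0.35,"travel":[0,0,0.0262],"twist":0}
    - {"jaw":0.35,"travel":[0,0,0.0262],"twist":0}

```text
t: 13.88
eef_pos: [638.0, 75.5, 13.0]
tcp_rot: [-3.141, -0.0, 1.62]
ft_force: [-6.3, -0.9, 12.8]
opening: 0.459
grip_force: 30.0
```

Request:
drive_tool:
  targets:
    - {"jaw":0.6,"travel":[0,0,0],"twist":0}
    - {"jaw":0.6,"travel":[0,0,0],"twist":0}
    - {"jaw":0.6,"travel":[0,0,0],"twist":0}
    - {"jaw":0.6,"travel":[0,0,0],"twist":0}
    - {"jaw":0.6,"travel":[0,0,-0.02],"twist":0}
    - {"jaw":0.6,"travel":[0,0,-0.06],"twist":0}
    - {"jaw":0.5,"travel":[0,0,-0.067],"twist":0}
    - {"jaw":0.5,"travel":[0,0,-0.067],"twist":0}

```text
t: 14.55
eef_pos: [639.9, 75.6, 81.9]
tcp_rot: [3.137, 0.0, 1.62]
ft_force: [0.8, 0.2, -0.8]
opening: 0.521
grip_force: 0.0
```

```bash
python3 go.py 632 225.5 80 1.08
```

```text
t 14.55 [639.9  75.6  81.9] [3.137 0.    1.62 ] grip 0.0 open 0.521
[632.   225.5   80.     1.08] travel [0.1501, -0.0005, 0.0019] twist 0.54 mm 150
```

Request:
drive_tool:
  targets:
    - {"jaw":0.5,"travel":[0.04,0,0],"twist":0.12}
    - {"jaw":0.5,"travel":[0.08,0,0],"twist":0.24}
    - {"jaw":0.5,"travel":[0.115,0,0],"twist":0.36}
    - {"jaw":0.5,"travel":[0.14,0,0],"twist":0.48}
    - {"jaw":0.5,"travel":[0.15,0,0],"twist":0.54}
    - {"jaw":0.5,"travel":[0.15,0,0.02],"twist":0.54}
    - {"jaw":0.5,"travel":[0.15,0,0.04],"twist":0.54}
    - {"jaw":0.5,"travel":[0.15,0,0.04],"twist":0.54}

```text
t: 15.22
eef_pos: [628.7, 225.1, 34.4]
tcp_rot: [-3.136, 0.005, 1.08]
ft_force: [-1.0, -0.7, -0.6]
opening: 0.5
grip_force: 0.0
```

Request:
drive_tool:
  targets:
    - {"jaw":0.5,"travel":[0,0,0],"twist":0}
    - {"jaw":0.5,"travel":[0,0,0],"twist":0}

```text
t: 15.38
eef_pos: [631.3, 225.2, 39.4]
tcp_rot: [-3.141, 0.0, 1.08]
ft_force: [0.5, -0.1, -0.3]
opening: 0.5
grip_force: 0.0
```

```bash
python3 - <<'E'
from h import *
c=read_camera("wrist");cv2.imwrite("pics/w8.png",c["frame"][:,:,::-1])
print(proj(c,np.array([[632,225.5,20.]])))
E
python3 go.py 632 225.5 9 1.08
```

```text
[[280.59421692 238.24910528]]
t 15.43 [631.6 225.2  39.9] [ 3.141e+00 -1.000e-03  1.079e+00] grip 0.0 open 0.497
[632.   225.5    9.     1.08] travel [0.0004, 0.0002, 0.0309] twist -0.001 mm 31
```

View pics/w8.png

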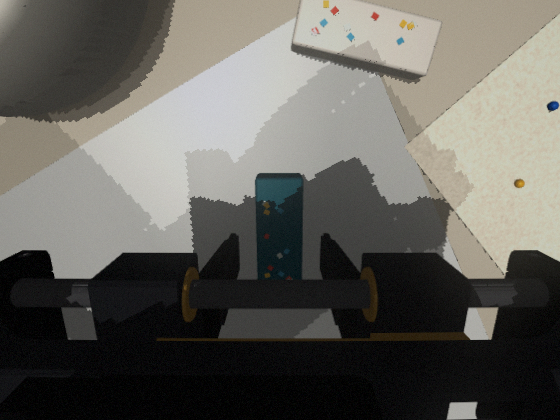

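The teal bar is centred at column 280 and parallel to the jaws. The white domino at (367,38) is clear of them. Grasping it.

Request:
drive_tool:
  targets:
    - {"jaw":0.5,"travel":[0,0,0.015],"twist":0}
    - {"jaw":0.5,"travel":[0,0,0.031],"twist":0}
    - {"jaw":0.5,"travel":[0,0,0.031],"twist":0}
    - {"jaw":0.2,"travel":[0,0,0.031],"twist":0}
    - {"jaw":0.2,"travel":[0,0,0.031],"twist":0}
    - {"jaw":0.2,"travel":[0,0,0.031],"twist":0}
    - {"jaw":0.2,"travel":[0,0,0.031],"twist":0}
    - {"jaw":0.2,"travel":[0,0,0.031],"twist":0}

```text
t: 16.1
eef_pos: [631.8, 225.4, 9.5]
tcp_rot: [3.14, -0.001, 1.08]
ft_force: [-0.8, -1.0, 6.5]
opening: 0.311
grip_force: 30.0
```

Request:
drive_tool:
  targets:
    - {"jaw":0.2,"travel":[0,0,0],"twist":0}
    - {"jaw":0.2,"travel":[0,0,0],"twist":0}

```text
t: 16.27
eef_pos: [631.8, 225.5, 9.6]
tcp_rot: [3.14, -0.001, 1.08]
ft_force: [-0.3, -0.8, 6.0]
opening: 0.309
grip_force: 30.0
```

```bash
python3 go.py 622 -82 75 2.51
```

```text
t 16.27 [631.8 225.5   9.6] [ 3.14e+00 -1.00e-03  1.08e+00] grip 30.0 open 0.309
[622.   -82.    75.     2.51] travel [-0.2757, 0.1364, -0.0656] twist -1.43 mm 315
```

Request:
drive_tool:
  targets:
    - {"jaw":0.2,"travel":[0,0,-0.02],"twist":0}
    - {"jaw":0.2,"travel":[0,0,-0.055],"twist":0}
    - {"jaw":0.2,"travel":[-0.02,0.01,-0.065],"twist":-0.12}
    - {"jaw":0.2,"travel":[-0.048,0.024,-0.065],"twist":-0.24}
    - {"jaw":0.2,"travel":[-0.076,0.038,-0.065],"twist":-0.36}
    - {"jaw":0.2,"travel":[-0.104,0.052,-0.065],"twist":-0.48}
    - {"jaw":0.2,"travel":[-0.132,0.066,-0.065],"twist":-0.6}
    - {"jaw":0.2,"travel":[-0.16,0.08,-0.065],"twist":-0.72}

```text
t: 16.93
eef_pos: [626.1, 45.2, 73.7]
tcp_rot: [3.141, 0.0, 1.806]
ft_force: [0.9, -0.3, -0.8]
opening: 0.313
grip_force: 30.0
```

```bash
python3 go.py 622 -82 75 2.51
```

```text
t 16.93 [626.1  45.2  73.7] [3.141 0.    1.806] grip 30.0 open 0.313
[622.   -82.    75.     2.51] travel [-0.1227, -0.0336, -0.0013] twist -0.704 mm 127
```

Request:
drive_tool:
  targets:
    - {"jaw":0.2,"travel":[-0.025,-0.007,0],"twist":-0.12}
    - {"jaw":0.2,"travel":[-0.05,-0.014,0],"twist":-0.24}
    - {"jaw":0.2,"travel":[-0.075,-0.021,0],"twist":-0.36}
    - {"jaw":0.2,"travel":[-0.1,-0.028,0],"twist":-0.48}
    - {"jaw":0.2,"travel":[-0.115,-0.032,0],"twist":-0.6}
    - {"jaw":0.2,"travel":[-0.1227,-0.0336,0],"twist":-0.704}
    - {"jaw":0.2,"travel":[-0.1227,-0.0336,0.015],"twist":-0.704}
    - {"jaw":0.2,"travel":[-0.1227,-0.0336,0.03],"twist":-0.704}

```text
t: 17.6
eef_pos: [621.9, -81.5, 44.0]
tcp_rot: [3.141, 0.002, 2.503]
ft_force: [-0.0, -0.4, -0.4]
opening: 0.311
grip_force: 30.0
```

Request:
drive_tool:
  targets:
    - {"jaw":0.2,"travel":[0,0,0],"twist":0}
    - {"jaw":0.2,"travel":[0,0,0],"twist":0}
    - {"jaw":0.2,"travel":[0,0,0],"twist":0}

```text
t: 17.85
eef_pos: [621.7, -80.5, 44.0]
tcp_rot: [3.141, 0.001, 2.504]
ft_force: [0.4, -0.5, 0.7]
opening: 0.31
grip_force: 30.0
```

```bash
python3 - <<'E'
from h import *
c=read_camera("wrist");cv2.imwrite("pics/w9.png",c["frame"][:,:,::-1])
E
python3 go.py 622 -82 13.5 2.51
```

```text
t 17.9 [621.9 -80.5  44.3] [3.141e+00 1.000e-03 2.504e+00] grip 30.0 open 0.311
[622.   -82.    13.5    2.51] travel [-0.001, -0.0011, 0.0308] twist -0.006 mm 31
```

View pics/w9.png

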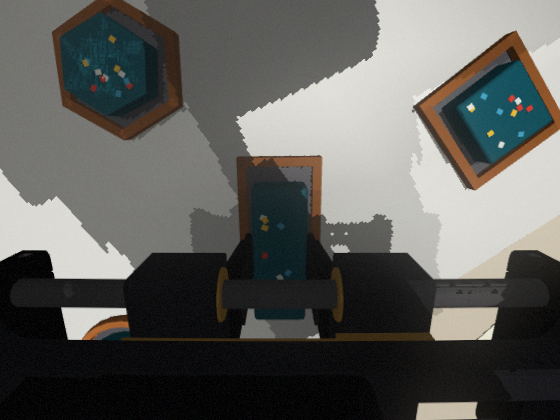

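The bar spans columns 252–306 inside the tray's 237–322 and is parallel to it. The hexagon (112,65) and square (505,110) are lying in their trays. Setting the bar down.

Request:
drive_tool:
  targets:
    - {"jaw":0.2,"travel":[-0.001,-0.001,0.014],"twist":-0.006}
    - {"jaw":0.2,"travel":[-0.001,-0.001,0.025],"twist":-0.006}
    - {"jaw":0.2,"travel":[-0.001,-0.001,0.029],"twist":-0.006}
    - {"jaw":0.2,"travel":[-0.001,-0.001,0.0302],"twist":-0.006}
    - {"jaw":0.2,"travel":[-0.001,-0.001,0.0306],"twist":-0.006}
    - {"jaw":0.2,"travel":[-0.001,-0.001,0.0306],"twist":-0.006}

```text
t: 18.4
eef_pos: [621.3, -81.8, 13.3]
tcp_rot: [-3.141, -0.001, 2.51]
ft_force: [-3.3, 1.1, 6.1]
opening: 0.314
grip_force: 30.0
```

Request:
drive_tool:
  targets:
    - {"jaw":0.45,"travel":[0,0,0],"twist":0}
    - {"jaw":0.45,"travel":[0,0,0],"twist":0}
    - {"jaw":0.45,"travel":[0,0,0],"twist":0}
    - {"jaw":0.45,"travel":[0,0,0],"twist":0}
    - {"jaw":0.45,"travel":[0,0,-0.02],"twist":0}
    - {"jaw":0.45,"travel":[0,0,-0.06],"twist":0}
    - {"jaw":0.45,"travel":[0,0,-0.1],"twist":0}
    - {"jaw":0.45,"travel":[0,0,-0.14],"twist":0}

```text
t: 19.07
eef_pos: [621.3, -81.9, 154.1]
tcp_rot: [-3.141, -0.001, 2.51]
ft_force: [0.6, 0.2, 0.9]
opening: 0.449
grip_force: 0.0
```

```bash
python3 go.py 450 200 180 2.51
```

```text
t 19.07 [621.3 -81.9 154.1] [-3.141e+00 -1.000e-03  2.510e+00] grip 0.0 open 0.449
[450.   200.   180.     2.51] travel [0.3047, 0.1263, -0.0256] twist -0.0 mm 331
```

Moving the arm out of the way to check.

Request:
drive_tool:
  targets:
    - {"jaw":0.45,"travel":[0.3,0.126,-0.07],"twist":0}
    - {"jaw":0.45,"travel":[0.3,0.126,-0.07],"twist":0}
    - {"jaw":0.45,"travel":[0.3,0.126,-0.07],"twist":0}
    - {"jaw":0.45,"travel":[0.3,0.126,-0.07],"twist":0}
    - {"jaw":0.45,"travel":[0.3,0.126,-0.07],"twist":0}
    - {"jaw":0.45,"travel":[0.3,0.126,-0.07],"twist":0}
    - {"jaw":0.45,"travel":[0.3,0.126,-0.07],"twist":0}
    - {"jaw":0.45,"travel":[0.3,0.126,-0.07],"twist":0}

```text
t: 19.73
eef_pos: [452.6, 198.3, 223.3]
tcp_rot: [3.141, 0.0, 2.51]
ft_force: [1.0, 0.2, 0.0]
opening: 0.447
grip_force: 0.0
```

```bash
python3 - <<'E'
from h import *
a=[]
for n,(x,y) in(("top",(560,-130)),("side",(560,-80))):
    c=read_camera(n); q=proj(c,np.array([[x,y,10.]]))[0].astype(int)
    a.append(cv2.resize(c["frame"][max(q[1]-75,0):q[1]+75,q[0]-100:q[0]+100],(400,300),interpolation=cv2.INTER_CUBIC)); cv2.imwrite(f"pics/{n}_end.png",c["frame"][:,:,::-1])
cv2.imwrite("pics/end.png",np.hstack(a)[:,:,::-1])
E
```

```text
(no output)
```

View pics/end.png

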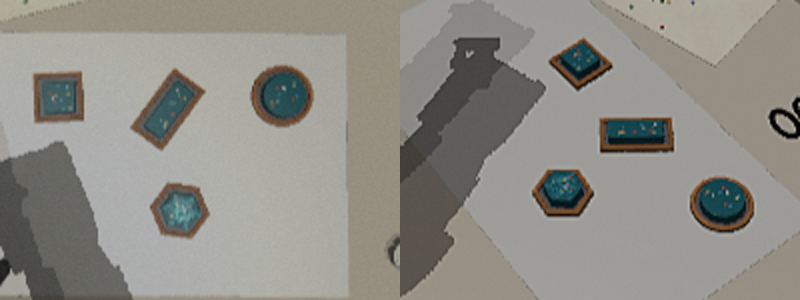

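All four pieces sit in their trays, but the round one at (284,94) looks a little off-centre. I'll check the clearances numerically.

```bash
python3 - <<'E'
from h import *
C={n:read_camera(n) for n in("top","side")}
T={"hexagon":(476.5,-99.2,1.99),"square":(639,75.4,.05),"oblong":(622,-82.2,2.51),"round":(642.1,-246.8,0)}
for s,p in T.items():
    nm=s+"_piece"; o=[]
    for n,c in C.items():
        q=proj(c,np.array([[p[0],p[1],20.]]))[0]; b=min(blobs(c,"piece"),key=lambda b:np.linalg.norm((b.min(0)+b.max(0))/2-q)); o.append((c,b))
    for k in o: 
        x,e=fit([k],nm,p,4); print(s,(x[:2]-p[:2]).round(1),x[2].round(2),round(e,2))
E
```

```text
hexagon [-0.5 -1.3] 1.92 0.57
hexagon [ 0.1 -0.7] 0.87 0.37
square [-2.  -1.9] 1.6 0.81
square [-2.2 -2.2] 3.16 0.6
oblong [-2.1 -1.3] 2.51 0.5
oblong [-2.6 -1. ] -0.63 0.72
round [-1.1 -0.9] -0.0 0.63
round [-1.1 -0.4] 0.0 0.6
```

All four are within 3 mm of their tray centres, against 7 mm of clearance, and both cameras agree that they lie flat on the felt. Handing in.

```bash
python3 -c "
from cell import *
print(state()['t'],job_done())"
```

```text
the job is handed in; nothing more can be done
19.9333 None
```

All four paperweights lie flat in their matching trays, within 3 mm of centre and same face up; I never reached for the lamp or bottle, and I handed the job in at 19.9 s.

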